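# Hang the ear defenders on the shelf rod

### The arm

A 6-joint arm with a two-finger parallel gripper is mounted at the origin on the work surface. World frame = base frame: x ahead of the robot, y to its left, z up, the work surface at z = 0. Lengths are in mm, angles in rad, forces in N, time in s.
With the tool pointing down it reaches from about 325 to 750 mm from the base axis. Payload 7.6 kg.
Tool frame: the origin (TCP) lies between the finger pads; the fingertips stand 11 mm ahead of it and the grasp point (between the pads) lies 8 mm behind it (tips_ahead is the distance from the TCP to the fingertips, in mm); z points along the fingers, y is the line along which they close (so a half turn about z gives the same grasp; the last joint's range is limited). The gripper opens to 85 mm and grips with 20 to 120 N. Pads are 22 mm wide; open, the fingers measure 114 mm over their backs; the gripper's body (76 mm by 85 mm) begins 54 mm behind the grasp point. The pads swing forward as they close: fully open they stand 13 mm farther back than shut.
Start: joints at [-1.239, 0.052, 1.401, -0, 1.689, -0.07], TCP at [205.34, -483.198, 242.323] pointing down, gripper open.
Joint ranges: [-2.9, 2.9], [-0.91, 2.17], [0.12, 2.37], [-1.06, 4.2], [0.26, 2.73], [-2.93, 2.93]. Speed limits (rad/s): [2.57, 2.57, 3.01, 3.14, 3.14, 3.14].

### API

Orientations are given as [roll, pitch, yaw] about the fixed x, y, z axes, in that order (R = Rz(yaw) Ry(pitch) Rx(roll)).
In Python, from workcell import * gives the robot as it stands. Calls block until the motion is done:
- move_pose(position, orientation): joint-space move of the TCP to a pose.
- move_l(position, speed=150, rot=None): straight line of the TCP; rot=None keeps the orientation; speed is the mean speed in mm/s.
- set_joints(angles): joint-space move.
- command_gripper(opening, newtons=None): opening from 0.0 (shut) to 1.0 (fully open); newtons is the grip in N (None keeps the last); returns when the fingers have stopped.
- pause(seconds).
- inverse_kinematics(position, orientation): joint angles nearest the present ones, or None.
- capture(name): name is "scene" or "top"; returns a dict with "image" (400x640x3 uint8, red, green, blue), "range_z" (400x640 float32, mm along the optical axis (not along the pixel's ray), 0 where there is no reading), "fx", "fy", "cx", "cy" (pixels), "D" ([k1, k2, p1, p2, k3] as OpenCV has them; the pictures are not rectified), "view" (4x4, takes a point from world to camera coordinates). Camera axes: x right, y down, z forward; pixel columns grow to the right and rows downward; lengths in mm; the calibration is good to about 2 mm. A picture is of the moment at which its call begins.
A pose or a line that the arm cannot do raises PlanningError and nothing moves.
- hand_in(): hands the job in; it is judged then, once.
Readings, each from a call of its own:
- read_t(): time.
- read_joints(): joint angles.
- read_qvel(): joint speeds.
- read_effort(): joint torques, N m.
- read_eef_pos(): TCP position.
- read_orientation(): TCP orientation.
- read_wrist_force(): force on the tool from outside, world axes, zero at the start.
- read_ft_torque(): the same for the moment, N m.
- read_width(): opening from 0.0 (shut) to 1.0 (fully open).
- read_grip_force(): force on a finger pad.
Only numpy, scipy, OpenCV 4.12 (cv2) and the standard library are available. Lean on these libraries where they do the work, as an engineer would, in place of code of your own. Each camera call takes 0.05 s, during which the arm holds its last target. There are 200 camera calls.

### The job

Pick up the ear defenders by their headband and hang them over the horizontal rod under the pink shelf, one cup on each side of the rod, the middle of the band on it, cups hanging straight down and clear of the bench. The clamp height of the rod is not known: lower them gently until the rod takes their weight, and only then let go; do not drop them on or force them down. Leave the other things on the bench where they are.

Things in the scene. Friction and masses are not known exactly. Their poses are not given: they have to be found in the camera images.
- ears: Rigid grey ear defenders (0.18 to 0.36 kg) standing on their two cups: an upside-down U, 155 mm wide along own x, 156 mm tall, that does not flex. Origin: underside, midway between the cups; z up; the U lies in the own x-z plane, both sides alike. Cups: x from 40 to 75 mm either side, 60 mm wide along y, 78 mm high, 80 mm gap between them.
- arc_centre (a point): Centre of the headband's half circle, 85 mm above the origin of the ear defenders. The band is a flat strip 26 mm wide (along own y), 5 mm thick, of nine flat facets bent about this centre in the x-z plane with mean radius 68.5 mm; its ends go down into the cups. Fingers can close on the strip's two edges, 26 mm apart.
- crown (a point): Underside of the middle of the headband, 151 mm straight above the origin of the ear defenders; this should come to lie on top of the rod.
- shelf: Fixed pink wooden bench shelf, open in front and at both ends. Origin: on the bench straight below the rod's axis; -x is the open front, y runs along shelf and rod, z up. Board: x from -65 to +133 mm, y from -140 to +190 mm, underside 360 mm and top 378 mm high, with low things on it up to 400 mm. Upright back panel: x from 115 to 133 mm, as long as the board.
- board_front (a point): A point on the lower front edge of the shelf's board, 360 mm above the bench, 65 mm in front of the rod. The board roofs the whole rod, too low for an upright gripper: reach in leaning, from the open front.
- rod_foot (a point): Bench point below the rod's free end (shelf y = 60 mm). Rod: rigid level steel bar, 16 mm thick, along shelf y at x = 0, with a 24 mm ball on this free end; its other end is held by a 40 mm clamp block (y from -136 to -96 mm) on a 24 mm square post hanging from the board. Past the ball all is empty. Height of the rod's axis: 195 to 225 mm above the bench, fixed but not reported: find it by touch.
- beaker: Bystander: open glass beaker, 70 mm diameter, 85 mm tall. Origin: centre of its underside.
- jar: Bystander: closed amber jar, 64 mm diameter, 85 mm tall. Origin: centre of its underside.
- burner: Bystander: brass burner with a round 76 mm foot and a thin tube, 85 mm tall. Origin: centre of its underside.
Mind the look-alikes: they are no part of the job. Of the things that look like the ears, take the one that is farthest to the robot's left at the start.

How it is judged (in metres and radians):
On the way, in this order (a step that is already met when the one before it is completed fails the run):
1. the ear defenders are held by the fingers, clear of the bench (height (world z) of ears above 0.03 m and contact force between the fingers and ears above 1 N), for 0.2 s.
2. with the fingers still holding them, upright within 0.4 rad, the rod bears on the middle of the band with at least 0.7 N (x of crown in the frame of shelf between -0.03 and 0.03 m and y of crown in the frame of shelf between -0.08 and 0.04 m and height (world z) of crown between 0.19 and 0.25 m and angle between ears's own z axis and vertical below 0.4 rad and contact force between ears and shelf above 0.7 N and contact force between the fingers and ears above 1 N), for 0.2 s.
At the end, for the whole second after the job is handed in: The ear defenders hang at rest on the rod (it bears at least 0.7 N of their weight): middle of the band within 30 mm of the rod's axis line, between -80 and 40 mm along the shelf's y and 190 to 250 mm above the bench, upright within 0.4 rad; bystanders within 30 mm of their starts (x of crown in the frame of shelf between -0.03 and 0.03 m and y of crown in the frame of shelf between -0.08 and 0.04 m and height (world z) of crown between 0.19 and 0.25 m and angle between ears's own z axis and vertical below 0.4 rad and contact force between ears and shelf above 0.7 N and linear speed of ears below 0.03 m/s and angular speed of ears below 0.3 rad/s and distance of each of beaker, jar, burner from where it was at the start of the episode below 0.03 m); the robot touches nothing.
It fails at once if the ear defenders press on the shelf or rod with more than 22 N (contact force between ears and shelf above 22 N).
It fails at once if a bystander is moved by more than 30 mm or tipped by more than 0.4 rad (distance of any of beaker, jar, burner from where it was at the start of the episode above 0.03 m or angle between any of beaker, jar, burner's own z axis and vertical above 0.4 rad).
It also fails if it takes over 45 s, if anything falls off the work surface, if the arm or the gripper's body presses on something with over 40 N, if the wrist force passes 120 N, or if a joint passes its speed limit or range.

## Working session

There is one attempt and no reset: what is moved stays moved. The work goes in short steps, each a Python script; the robot and the scene stay as the last script left them, time stands still between calls to the robot, and variables do not carry over. Pictures are saved under pics/ and viewed, at most 10 in all, crops included, and the job is handed in when it is done.

```bash
mkdir -p pics; ls; python3 - <<'E'
from workcell import *
import cv2,numpy as np,pickle
for n in("scene","top"):
    c=capture(n);pickle.dump(c,open(n+".pkl","wb"));cv2.imwrite(f"pics/{n}0.png",c["image"][:,:,::-1])
    print(n,c["fx"],c["cx"],c["D"],np.round(c["view"],3).tolist())
print(read_t())
E
```

```text
pics
scene 501.53661527250233 315.6638284040165 [-0.13299308  0.          0.          0.          0.        ] [[-0.846, 0.532, 0.018, 530.387], [0.271, 0.461, -0.845, 126.344], [-0.458, -0.71, -0.534, 1695.51], [0.0, 0.0, 0.0, 1.0]]
top 501.476591249327 323.83525377524774 [-0.15325145  0.          0.          0.          0.        ] [[-0.028, -1.0, -0.01, -194.725], [-0.984, 0.03, -0.176, 544.226], [0.177, 0.005, -0.984, 1517.191], [0.0, 0.0, 0.0, 1.0]]
0.1
```

View pics/scene0.png

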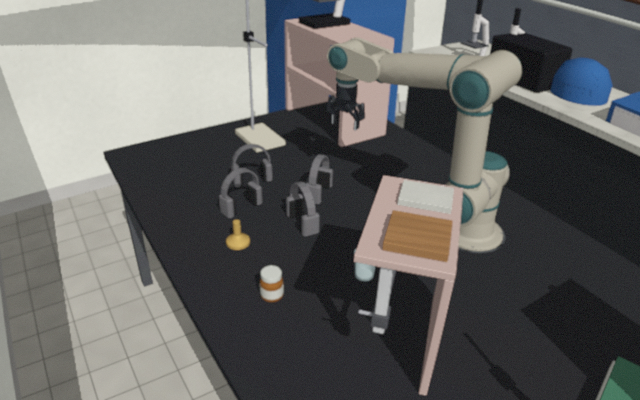

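View pics/top0.png

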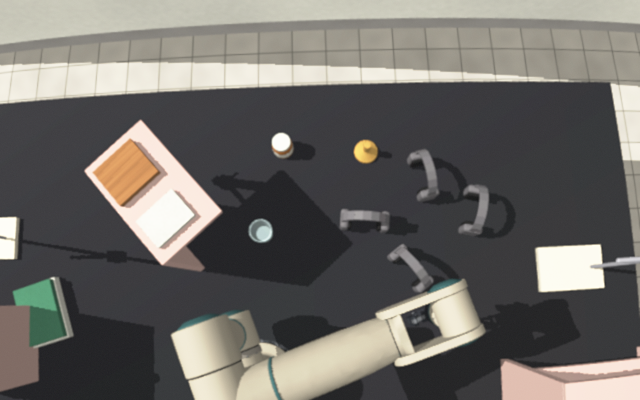

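The pictures show four grey ear defenders. In the top view the leftmost is at (365,217), the one to take. The pink shelf is at (155,190), the beaker at (260,231), the jar at (282,145) and the burner at (366,151). The rod's free end shows near (215,180).

```bash
cat > h.py <<'E'
import numpy as np,cv2,pickle
def cloud(c):
    K=np.array([[c["fx"],0,c["cx"]],[0,c["fy"],c["cy"]],[0,0,1.]])
    v,u=np.mgrid[0:400,0:640]
    p=cv2.undistortPoints(np.stack([u,v],-1).reshape(-1,1,2).astype(float),K,np.array(c["D"])).reshape(400,640,2)
    z=c["range_z"].astype(float)
    P=np.dstack([p*z[...,None],z]); V=np.array(c["view"])
    W=(P-V[:3,3])@V[:3,:3]; W[z==0]=np.nan
    return W
E
python3 - <<'E'
from h import *
c=pickle.load(open("top.pkl","rb"));W=cloud(c)
def crop(u0,u1,v0,v1,zl,zh):
    w=W[v0:v1,u0:u1].reshape(-1,3);return w[(w[:,2]>zl)&(w[:,2]<zh)]
np.set_printoptions(precision=1,suppress=True)
print("bench z",np.nanmedian(W[240:270,300:330,2]))
b=crop(330,400,195,240,15,175);print("ears",len(b),b[:,2].max(),cv2.minAreaRect(b[:,:2].astype(np.float32)))
t=b[b[:,2]>125];print("band top",len(t),t.mean(0),cv2.minAreaRect(t[:,:2].astype(np.float32)))
s=crop(70,230,110,275,365,410);print("shelf",len(s),s[:,2].max());r=cv2.minAreaRect(s[:,:2].astype(np.float32));print(r,cv2.boxPoints(r))
for n,a in dict(beaker=(243,278,215,248),jar=(268,300,128,162),burner=(350,382,135,167)).items():
    q=crop(*a,10,120);print(n,len(q),q.mean(0),q[:,2].max(),cv2.minAreaRect(q[:,:2].astype(np.float32)))
q=crop(205,270,165,205,100,300);print("rod?",len(q),q)
c=pickle.load(open("scene.pkl","rb"));W=cloud(c)
q=crop(350,400,300,330,100,300);print("rod scene",len(q));print(q[::max(1,len(q)//25)])
im=c["image"];cv2.imwrite("pics/rod.png",cv2.resize(im[220:390,320:480,::-1],None,fx=4,fy=3.5))
E
```

```text
bench z 0.7711544004520131
ears 721 166.53540154082083 ((473.91650390625, -332.6233215332031), (150.1344451904297, 61.57609176635742), 84.14260864257812)
band top 368 [ 473.6 -331.7  148.4] ((473.8541564941406, -333.7868957519531), (119.05000305175781, 26.83232307434082), 84.77667236328125)
shelf 9703 408.23020024934806
((520.1870727539062, 224.10989379882812), (334.46875, 200.68858337402344), 41.59064865112305) [[328.5 188.1]
 [461.7  38.1]
 [711.9 260.1]
 [578.7 410.2]]
beaker 279 [452.6  -9.7  58.2] 93.22179483810635 ((446.6123352050781, 2.1313743591308594), (71.41875457763672, 100.53233337402344), 6.198291778564453)
jar 380 [714.9 -84.   69.4] 96.17716476838528 ((724.134521484375, -81.07625579833984), (101.10536193847656, 62.1380500793457), 12.748048782348633)
burner 396 [ 700.6 -348.2   30.5] 96.31578827830181 ((705.7560424804688, -348.685791015625), (74.77117919921875, 72.10926818847656), 0.45240625739097595)
rod? 0 []
rod scene 511
[[665.  293.5 261.4]
 [656.  308.3 266.1]
 [660.5 298.9 254.8]
 [650.1 309.4 255.2]
 [663.1 302.9 250.7]
 [655.2 307.  247.1]
 [631.1 294.7 221. ]
 [678.1 260.7 210.6]
 [681.4 261.6 210. ]
 [654.1 310.5 237.7]
 [665.5 292.4 225.2]
 [672.5 268.5 205. ]
 [652.6 309.7 230.3]
 [660.4 300.1 223.1]
 [663.9 301.1 222.8]
 [658.6 305.1 220.4]
 [655.  310.9 220.5]
 [653.  318.2 222.9]
 [672.3 293.5 205.4]
 [672.3 300.1 208.3]
 [666.3 303.4 204.8]
 [661.  307.5 202.5]
 [658.7 314.7 204.6]
 [671.6 295.  187.8]
 [661.5 306.5 189.3]
 [666.4 293.7 174. ]]
```

View pics/rod.png

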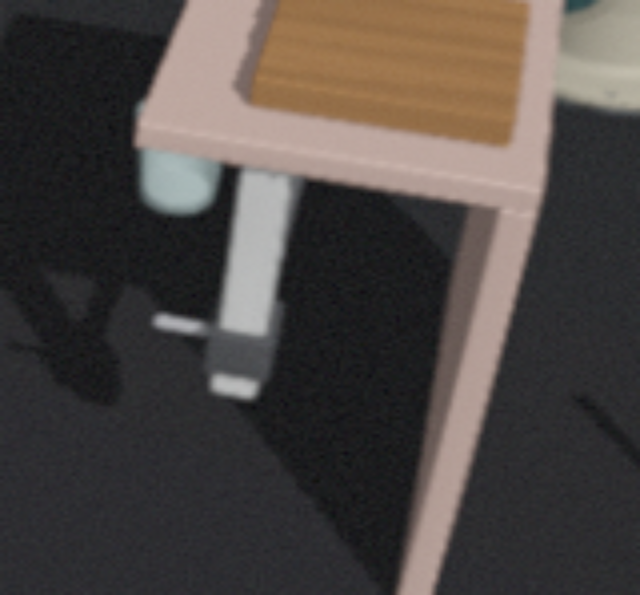

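The crop shows the clamp and post at about (240,340), with a lever stub on its left. The shelf's back panel is on the robot side, so its front faces +x/-y and the free rod end points back towards the robot. Next I'll plan the leaning grasp and fit a simple arm model from the IK so I can check clearance to the board.

```bash
cat >> h.py <<'E'
from scipy.spatial.transform import Rotation as R
from scipy.optimize import least_squares
O=np.array([564.,215.7,0]); a=np.deg2rad(131.6)
EX=np.array([np.cos(a),np.sin(a),0]); EY=np.array([-np.sin(a),np.cos(a),0])
PHI=np.deg2rad(40); TH=np.deg2rad(43)
def tool(crown,az,s=1,back=0,th=TH):
    """TCP pose holding the band at PHI on the -x side; crown = underside of band middle, az = azimuth of ears x"""
    ex=np.array([np.cos(az),np.sin(az),0]);z=np.array([0,0,1.])
    g=np.array(crown,float)-66*z+68.5*(-np.sin(PHI)*ex+np.cos(PHI)*z)
    tz=np.sin(th)*ex-np.cos(th)*z; ty=s*np.cross(z,ex); tx=np.cross(ty,tz)
    return (g+(8-back)*tz).tolist(), R.from_matrix(np.c_[tx,ty,tz]).as_euler('xyz').tolist()
def shelf(x,y,z): return O+x*EX+y*EY+[0,0,z]
def toshelf(p): d=np.asarray(p)-O; return np.array([d@EX,d@EY,d[2]])
def fk(q,p):
    h,a0,d,a2,e,f,L=p; r=lambda ax,t:R.from_euler(ax,t).as_matrix()
    A=r('z',q[0]);s=A@[a0,d,h];B=A@r('y',q[1]);el=s+B@[0,0,a2];C=B@r('y',q[2]);el2=el+C@[e,0,0];w=el2+C@[0,0,f]
    D=C@r('z',q[3])@r('y',q[4])@r('z',q[5]);return s,el,el2,w,w+D@[0,0,L],D
E
python3 - <<'E'
from h import *
from workcell import *
np.set_printoptions(precision=2,suppress=True)
Q=[];P=[];M=[]
for x in(300,420,520):
  for y in(-350,0,300):
    for z in(200,350):
      for o in([np.pi,0,0],[2.6,.3,.4],[2.8,-.4,-.5]):
        q=inverse_kinematics([x,y,z],o)
        if q is not None:Q.append(q);P.append([x,y,z]);M.append(R.from_euler('xyz',o).as_matrix())
f=lambda p:np.concatenate([fk(q,p)[4]-t for q,t in zip(Q,P)])
r=least_squares(f,[250,0,-30,350,0,350,250]);print(len(Q),r.x,np.abs(r.fun).max(),fk(Q[1],r.x)[5]-M[1])
np.save("p.npy",r.x)
top=pickle.load(open("top.pkl","rb"));W=cloud(top)
for n,(u0,u1,v0,v1) in dict(near=(385,432,243,292)).items():
    w=W[v0:v1,u0:u1].reshape(-1,3);w=w[(w[:,2]>15)&(w[:,2]<175)];print(n,cv2.minAreaRect(w[:,:2].astype(np.float32)))
E0=np.array([473.9,-332.6,0]);az=np.deg2rad(84.1)
for flip in(0,np.pi):
 for s in(1,-1):
  print("flip",flip,"s",s)
  for nm,c,A in(("pick",E0+[0,0,151],az+flip),("lift",E0+[0,0,270],az+flip),("pre",shelf(0,125,262),a),("hang",shelf(0,-10,225),a)):
    t=tool(c,A,s);q=inverse_kinematics(*t);print(nm,np.array(t[0]),None if q is None else np.array(q))
    if q is not None and nm in("pre","hang"):
      for k in fk(q,r.x)[:5]:print("    ",toshelf(k))
E
```

```text
53 [206.6   0.   36.9 352.9 106.5 496.2 269.3] 1.8002310753217898e-10 [[-1.35  0.41 -0.  ]
 [ 0.36  1.1   0.  ]
 [-0.2  -0.79 -0.  ]]
near ((321.166259765625, -467.14642333984375), (148.9744110107422, 60.10436248779297), 36.71464920043945)
flip 0 s 1
pick [ 469.93 -370.97  131.62] [-0.94  0.7   0.95  0.54  2.03  2.41]
lift [ 469.93 -370.97  250.62] [-0.94  0.63  0.82  0.6   2.2   2.54]
pre [496.14 103.86 242.62] [-0.11  0.35  1.21  0.56  2.12  2.47]
     [237.79 537.49 206.6 ]
     [148.37 457.32 538.43]
     [147.15 456.22 431.95]
     [-222.24  125.    439.58]
     [-38.57 125.   242.62]
hang [597.09 193.49 205.62] [0.03 0.67 0.85 0.64 2.07 2.62]
     [241.39 541.21 206.6 ]
     [100.29 373.46 483.16]
     [ 96.73 369.22 376.8 ]
     [-222.24  -10.    402.58]
     [-38.57 -10.   205.62]
flip 0 s -1
pick [ 469.93 -370.97  131.62] [-0.94  0.7   0.95  0.54  2.03 -0.73]
lift [ 469.93 -370.97  250.62] [-0.94  0.63  0.82  0.6   2.2  -0.6 ]
pre [496.14 103.86 242.62] [-0.11  0.35  1.21  0.56  2.12 -0.67]
     [237.79 537.49 206.6 ]
     [148.37 457.32 538.43]
     [147.15 456.22 431.95]
 
[... 659 characters left out ...]
 205.62] [0.03 0.67 0.85 0.64 2.07 2.62]
     [241.39 541.21 206.6 ]
     [100.29 373.46 483.16]
     [ 96.73 369.22 376.8 ]
     [-222.24  -10.    402.58]
     [-38.57 -10.   205.62]
flip 3.141592653589793 s -1
pick [ 477.87 -294.23  131.62] None
lift [ 477.87 -294.23  250.62] None
pre [496.14 103.86 242.62] [-0.11  0.35  1.21  0.56  2.12 -0.67]
     [237.79 537.49 206.6 ]
     [148.37 457.32 538.43]
     [147.15 456.22 431.95]
     [-222.24  125.    439.58]
     [-38.57 125.   242.62]
hang [597.09 193.49 205.62] [ 0.03  0.67  0.85  0.64  2.07 -0.52]
     [241.39 541.21 206.6 ]
     [100.29 373.46 483.16]
     [ 96.73 369.22 376.8 ]
     [-222.24  -10.    402.58]
     [-38.57 -10.   205.62]
```

```bash
cat >> h.py <<'E'
def seg(a,b,n=60): return np.array(a)+(np.array(b)-a)*np.linspace(0,1,n)[:,None]
def dbox(P,lo,hi): return np.linalg.norm(np.maximum(0,np.maximum(np.array(lo)-P,P-np.array(hi))),axis=1).min()
def clear(q,p):
    s,el,el2,w,t,D=fk(q,p);S=[toshelf(k) for k in(s,el,el2,w,t-D[:,2]*62)]
    bx=([-65,-140,360],[133,190,385])
    return [dbox(seg(S[2],S[3]),*bx),dbox(seg(S[1],S[3]),*bx),dbox(seg(S[3],S[4]),*bx)]
E
python3 - <<'E'
from h import *
from workcell import *
np.set_printoptions(precision=0,suppress=True)
p=np.load("p.npy")
for th in(40,45,50,55):
 for psi in(0,15,25,32):
  o=[]
  for y,z in((125,252),(15,252),(15,205)):
   q=inverse_kinematics(*tool(shelf(0,y,z),a-np.deg2rad(psi),-1,th=np.deg2rad(th)))
   o.append(None if q is None else np.array(clear(q,p)))
  print(th,psi,*o)
c=pickle.load(open("scene.pkl","rb"));V=np.array(c["view"]);K=np.array([[c["fx"],0,c["cx"]],[0,c["fy"],c["cy"]],[0,0,1.]])
k=np.array(fk(read_joints(),p)[:5]);print(cv2.projectPoints(k,cv2.Rodrigues(V[:3,:3])[0],V[:3,3],K,np.array(c["D"]))[0].reshape(-1,2))
E
```

```text
40 0 [73. 98. 62.] [34. 81. 62.] [ 7. 52. 92.]
40 15 [ 97. 112.  59.] [51. 87. 59.] [25. 57. 89.]
40 25 [111. 120.  54.] [60. 88. 54.] [35. 58. 82.]
40 32 [119. 125.  48.] [65. 87. 48.] [40. 57. 75.]
45 0 [72. 95. 71.] [23. 72. 71.] [  7.  45. 104.]
45 15 [100. 114.  68.] [46. 81. 68.] [ 30.  54. 101.]
45 25 [117. 125.  63.] [58. 84. 63.] [43. 58. 95.]
45 32 [126. 132.  58.] [65. 84. 58.] [49. 60. 88.]
50 0 [73. 93. 80.] [16. 63. 80.] [ 13.  38. 116.]
50 15 [105. 116.  77.] [45. 76. 77.] [ 39.  53. 112.]
50 25 [123. 130.  72.] [60. 81. 72.] [ 52.  61. 107.]
50 32 [134. 138.  67.] [67. 83. 67.] [ 60.  65. 100.]
55 0 [75. 91. 88.] [20. 54. 88.] [ 20.  32. 126.]
55 15 [110. 118.  85.] [48. 72. 85.] [ 47.  54. 123.]
55 25 [129. 135.  81.] [64. 80. 81.] [ 62.  65. 118.]
55 32 [142. 145.  76.] [72. 84. 76.] [ 70.  71. 112.]
[[478. 184.]
 [494.  75.]
 [483. 109.]
 [348.  54.]
 [344. 127.]]
```

```bash
cat >> h.py <<'E'
TH=np.deg2rad(52); AZH=a-np.deg2rad(27)
E0=np.array([473.9,-332.6,0.]); AZP=np.deg2rad(84.1)
def T(c,az,back=0): return tool(c,az,-1,back,th=TH)
E
python3 - <<'E'
from h import *
from workcell import *
np.set_printoptions(precision=1,suppress=True)
C=E0+[0,0,151]
move_l([205,-483,300])
command_gripper(0.8)
p,o=T(C,AZP,150);print(p,inverse_kinematics(p,o))
move_pose([p[0],p[1],p[2]+40],o);move_l(p)
move_l(T(C,AZP,40)[0])
c=capture("top");cv2.imwrite("pics/pre.png",cv2.resize(c["image"][130:330,270:490,::-1],None,fx=3.5,fy=3))
c=capture("scene");cv2.imwrite("pics/pre2.png",cv2.resize(c["image"][100:260,200:400,::-1],None,fx=4,fy=3.6))
print(read_t(),read_eef_pos(),read_wrist_force())
E
```

```text
[457.87171616066746, -487.7024966096155, 224.89797384989345] [-1.1  1.1  0.2  0.8  2.5 -0.5]Traceback (most recent call last):
  File "<stdin>", line 8, in <module>
workcell.PlanningError: the arm cannot take that pose within its joint ranges
```

```bash
python3 - <<'E'
from h import *
from workcell import *
np.set_printoptions(precision=2,suppress=True)
C=E0+[0,0,151]
pp=np.load("p.npy")
p,o=T(C,AZP,100);q1=np.array(inverse_kinematics(p,o));q0=np.array(read_joints());print(q1)
for t in np.linspace(0,1,6):
    k=fk(q0+t*(q1-q0),pp);print(np.round(k[4]),k[5][:,2])
move_pose(p,o)
move_l(T(C,AZP,40)[0])
c=capture("scene");cv2.imwrite("pics/pre2.png",cv2.resize(c["image"][100:260,200:400,::-1],None,fx=4,fy=3.6))
print(read_t(),read_eef_pos(),read_wrist_force())
E
```

```text
[-1.03  0.95  0.51  0.72  2.34 -0.59]
[ 205. -483.  299.] [-0.  0. -1.]
[ 269. -486.  283.] [ 0.08  0.17 -0.98]
[ 329. -484.  265.] [ 0.13  0.35 -0.93]
[ 382. -476.  245.] [ 0.14  0.51 -0.85]
[ 427. -464.  221.] [ 0.13  0.66 -0.74]
[ 462. -449.  194.] [ 0.08  0.78 -0.62]
2.6333 [ 466.56 -402.63  159.3 ] [0.3  0.52 0.96]
```

View pics/pre2.png

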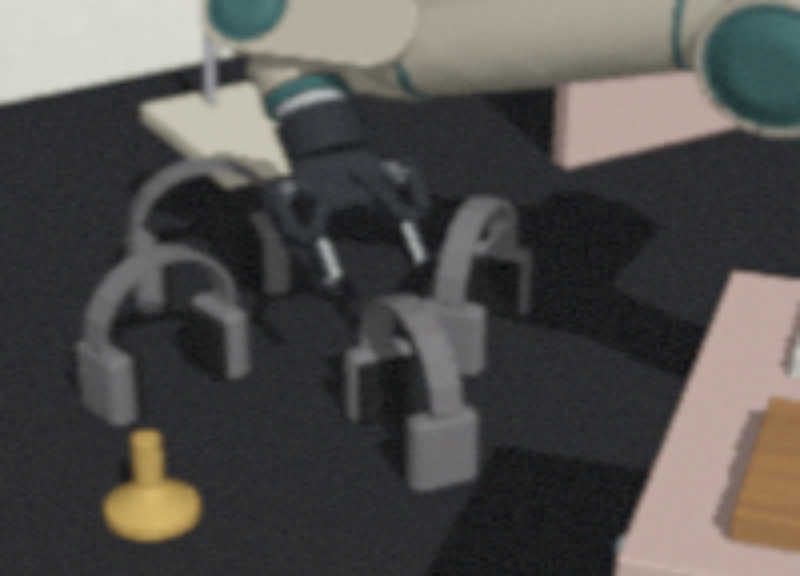

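The fingers, at (330,265) and (415,245), straddle the band of the target, whose top is near (395,305), and they are clear of its neighbour. I'll grasp and lift.

```bash
python3 - <<'E'
from h import *
from workcell import *
np.set_printoptions(precision=1,suppress=True)
pp=np.load("p.npy")
C=E0+[0,0,151]
p,o=T(C,AZP);move_l(p,100);print(read_wrist_force(),read_eef_pos())
command_gripper(0.0,100);print("w",read_width(),read_grip_force(),read_wrist_force())
p,o=T(C+[0,0,110],AZP);move_l(p,100);pause(.2)
print(read_width(),read_grip_force(),read_wrist_force(),read_t())
c=capture("top");pickle.dump(c,open("l.pkl","wb"))
c=capture("scene");pickle.dump(c,open("ls.pkl","wb"));cv2.imwrite("pics/lift.png",cv2.resize(c["image"][60:240,200:420,::-1],None,fx=3.5,fy=3.3))
for c in(shelf(-150,140,258),shelf(0,130,252),shelf(0,15,252),shelf(0,15,205)):
    q=inverse_kinematics(*T(c,AZH));print(q and np.array(q),q and np.array(clear(q,pp)),c)
E
```

```text
[-0.6 -0.6 -0.1] [ 470.  -370.8  133.2]
w 0.2792727276576633 97.75528226252881 [-1.6 -3.8  2.4]
0.2730341282515586 98.1690503952202 [-0.7 -0.1 -3.9] 5.125Traceback (most recent call last):
  File "<stdin>", line 13, in <module>
ValueError: The truth value of an array with more than one element is ambiguous. Use a.any() or a.all()
```

View pics/lift.png

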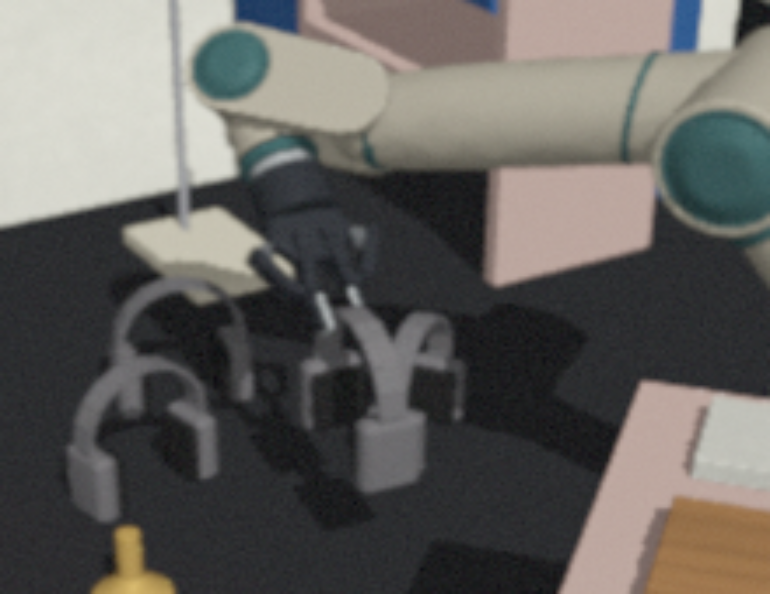

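```bash
cat >> h.py <<'E'
def heldfit(cams,crown,az):
    """(x,y,z) centre of band circle in frame at nominal crown rotated az, from outer-surface points"""
    ex=np.array([np.cos(az),np.sin(az),0]);ey=np.array([-ex[1],ex[0],0]);out=[]
    for c in cams:
        w=cloud(c).reshape(-1,3)-crown;w=w[~np.isnan(w[:,0])]
        L=np.c_[w@ex,w@ey,w[:,2]]
        m=(np.abs(L[:,1])<22)&(L[:,2]>-55)&(L[:,2]<20)&(L[:,0]>-25)&(L[:,0]<90);L=L[m]
        r=least_squares(lambda v:np.hypot(L[:,0]-v[0],L[:,2]-v[1])-70,[0,-66],loss='soft_l1',f_scale=4)
        out.append((len(L),r.x,np.median(L[:,1]),np.abs(r.fun).mean()))
    return out
E
python3 - <<'E'
from h import *
from workcell import *
np.set_printoptions(precision=2,suppress=True)
pp=np.load("p.npy")
for r in heldfit([pickle.load(open(f,"rb")) for f in("l.pkl","ls.pkl")],E0+[0,0,261],AZP):print(r)
print("before",heldfit([pickle.load(open(f,"rb")) for f in("top.pkl","scene.pkl")],E0+[0,0,151],AZP))
for c in(shelf(-150,140,258),shelf(0,130,252),shelf(0,15,252),shelf(0,15,205)):
    q=inverse_kinematics(*T(c,AZH));print(None if q is None else (q,np.array(clear(q,pp))),c)
E
```

```text
(357, array([ -0.04, -65.31]), np.float64(-0.2124471637463371), np.float64(2.0251492989291555))
(270, array([  1.11, -65.26]), np.float64(-2.032933873134683), np.float64(2.538016475010647))
before [(304, array([  0.31, -63.55]), np.float64(0.9947371428206112), np.float64(2.291677923076385)), (260, array([  0.26, -63.43]), np.float64(-0.727010420081852), np.float64(2.452533081079977))]
(array([-0.41,  0.49,  1.09,  0.78,  2.07, -0.46]), array([188.15, 201.44, 181.83])) [558.9   10.58 258.  ]
(array([-0.28,  0.16,  1.51,  0.81,  1.91, -0.43]), array([132.17, 137.61,  74.38])) [466.79 129.39 252.  ]
(array([-0.12,  0.37,  1.26,  0.86,  1.82, -0.28]), array([63.47, 81.56, 74.38])) [552.78 205.74 252.  ]
(array([-0.12,  0.41,  1.31,  0.85,  1.77, -0.35]), array([ 58.73,  63.95, 109.73])) [552.78 205.74 205.  ]
```

The grasp is good: no tilt, and the fit puts the band within 2 mm of nominal. Clearances to the board are sufficient, so I'll carry the ear defenders to the rod and thread them on.

```bash
python3 - <<'E'
from h import *
from workcell import *
np.set_printoptions(precision=2,suppress=True)
p,o=T(shelf(-150,140,262),AZH);move_l(p,200,rot=o)
p,o=T(shelf(0,130,255),AZH);move_l(p,120,rot=o);pause(.2)
print(read_t(),read_wrist_force(),read_width())
c=capture("scene");s=capture("top");pickle.dump((s,c),open("pre.pkl","wb"))
cv2.imwrite("pics/thread.png",np.vstack([cv2.resize(c["image"][140:340,260:500,::-1],(480,400)),cv2.resize(s["image"][100:280,70:330,::-1],(480,200))]))
E
```

```text
8.7667 [-0.87 -0.87 -3.03] 0.27482186251723956
```

View pics/thread.png

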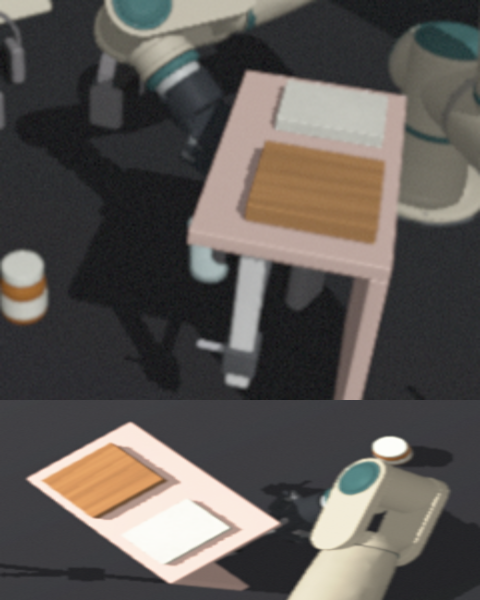

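The ear defenders are under the board, with one cup visible at (305,285), beyond the free end of the rod. Next I'll thread them along the rod, then lower them with force feedback.

```bash
cat > lower.py <<'E'
from h import *
from workcell import *
np.set_printoptions(precision=2,suppress=True)
F=lambda:np.mean([read_wrist_force() for _ in range(5)],0)
f0=F();ok=True
for y in range(115,14,-10):
    p,o=T(shelf(0,y,255),AZH);move_l(p,80)
    d=F()-f0
    if np.linalg.norm(d)>2.5: print("contact at y",y,d);ok=False;break
pause(.3);print("threaded",read_t(),F()-f0,read_eef_pos())
if ok:
    f1=F();z=255
    while z>198:
        z-=2 if z>240 else 1
        move_l(T(shelf(0,15,z),AZH)[0],25);pause(.05)
        d=F()-f1
        if d[2]>1.6: break
    pause(.3);print("z",z,F()-f1,read_t(),read_width(),read_eef_pos())
E
python3 lower.py
```

```text
threaded 12.2583 [-0.56  0.49  2.09] [562.21 169.05 236.56]
z 212 [0.52 0.18 2.55] 23.0583 0.2764229269936805 [562.31 169.38 193.78]
```

```bash
python3 - <<'E'
from h import *
from workcell import *
np.set_printoptions(precision=2,suppress=True)
F=lambda:np.mean([read_wrist_force() for _ in range(10)],0)
print(F(),read_ft_torque())
for z in(211,210):
    move_l(T(shelf(0,15,z),AZH)[0],20);pause(.25)
    print(z,F(),read_ft_torque(),read_eef_pos()[2])
    if F()[2]>4: break
c=capture("scene");s=capture("top");pickle.dump((s,c),open("hang.pkl","wb"))
cv2.imwrite("pics/hang.png",np.vstack([cv2.resize(c["image"][160:340,320:480,::-1],(480,400)),cv2.resize(s["image"][100:280,70:330,::-1],(480,200))]));print(read_t())
E
```

```text
[ 0.04  0.91 -0.25] [-0.25 -0.14  0.04]
211 [-0.92  4.28  4.87] [0.6  0.23 0.01] 193.00085614027512
23.6583
```

View pics/hang.png

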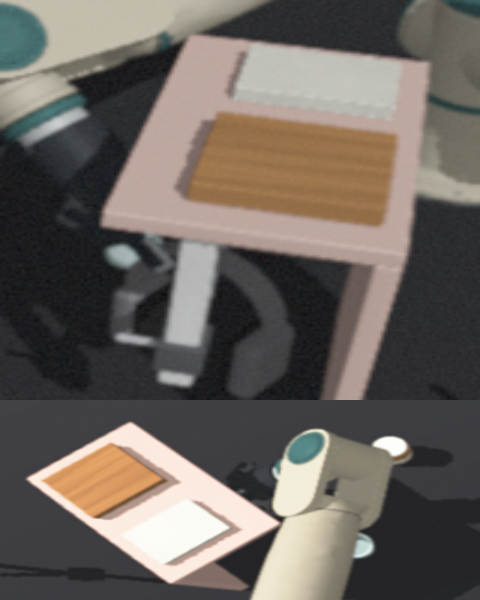

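The band is now over the rod, both cups show at (125,320) and (262,360), and the force jumped by about 5 N. It has a sideways part along shelf +x, so I'll check the centring in the depth data.

```bash
python3 - <<'E'
from h import *
np.set_printoptions(precision=1,suppress=True)
s,c=pickle.load(open("hang.pkl","rb"))
w=cloud(c).reshape(-1,3);w=w[~np.isnan(w[:,0])];S=(w-O)@np.c_[EX,EY,[0,0,1]]
S0=cloud(pickle.load(open("scene.pkl","rb"))).reshape(-1,3);S0=(S0-O)@np.c_[EX,EY,[0,0,1]]
m=(abs(S0[:,0])<45)&(S0[:,1]>-150)&(S0[:,1]<-80)&(S0[:,2]>150)&(S0[:,2]<345);P=S0[m]
for lo,hi in((260,340),(220,250),(185,225)):
    q=P[(P[:,2]>lo)&(P[:,2]<hi)];print("post",lo,len(q),np.percentile(q,[3,50,97],axis=0).tolist())
# ears frame
ex=np.array([np.cos(AZH),np.sin(AZH),0]);ey=np.array([-ex[1],ex[0],0])
C=shelf(0,15,211);L=(w-C)@np.c_[ex,ey,[0,0,1]]
B=L[(abs(L[:,1])<25)&(L[:,2]>-70)&(L[:,2]<20)&(abs(L[:,0])<95)];print(len(B))
G=L[(abs(L[:,1])<40)&(L[:,2]>-155)&(L[:,2]<-80)&(abs(L[:,0])<100)]
for nm,g in(("cupR",G[G[:,0]>20]),("cupL",G[G[:,0]<-20])):
    print(nm,len(g));
    for lo in(-150,-130,-110,-95):
        k=g[(g[:,2]>lo)&(g[:,2]<lo+15)]
        if len(k)>4: print(lo,np.percentile(k[:,0],[3,97]),np.percentile(k[:,1],[3,50,97]))
b=B[B[:,0]>25];r=np.hypot(b[:,0],b[:,2]+66)
print("band R r",len(b),np.percentile(r,[5,50,95]),np.median(b[:,1]))
E
```

```text
post 260 368 [[-9.398678377027549, -130.95970294052316, 262.0824667587329], [2.5874291917442562, -128.26209503822543, 300.8764128495157], [13.822016762777382, -117.30182350368568, 338.0138710359276]]
post 220 201 [[-14.61841928901016, -135.4633519351408, 220.43721223936055], [2.2061511153439928, -128.32956748908776, 224.8052296575208], [17.037355976599386, -102.67059105477772, 248.0268102880066]]
post 185 321 [[-39.394385782218876, -137.33859213767076, 190.8546037189145], [-0.8884239682752921, -133.1388199147517, 210.71910931665636], [18.28710620709141, -104.05945265048102, 224.2735491704408]]
667
cupR 399
-150 [49.2 79. ] [-30.4 -25.1  19. ]
-130 [46.7 79. ] [-30.7 -24.1  21.5]
-110 [46.3 78.6] [-31.  -25.   17.6]
-95 [44.4 77.8] [-30.5 -23.3  19.1]
cupL 308
-150 [-65.8 -37.1] [-30.5 -27.3  -3. ]
-130 [-67.3 -35.7] [-30.4 -25.1   9.9]
-110 [-69.3 -36.5] [-30.7 -25.2   8.7]
-95 [-65.4 -36.2] [-31.1 -23.6  13.2]
band R r 345 [68.5 73.4 76.4] -3.0588349264417736
```

It is centred within about 4 mm and upright. The clamp block spans z 185–225, which fits the rod top at about 212 where contact came. Releasing.

```bash
python3 - <<'E'
from h import *
from workcell import *
np.set_printoptions(precision=2,suppress=True)
pause(.2);print(read_wrist_force(),read_grip_force())
command_gripper(0.7);pause(.2);print(read_wrist_force(),read_grip_force(),read_width())
C=shelf(0,15,211)
move_l(T(C,AZH,30)[0],60);move_l(T(C,AZH,100)[0],120)
pause(1.0)
c=capture("scene");s=capture("top");print(read_t(),read_wrist_force())
w=cloud(c).reshape(-1,3);w=w[~np.isnan(w[:,0])]
ex=np.array([np.cos(AZH),np.sin(AZH),0]);ey=np.array([-ex[1],ex[0],0]);L=(w-C)@np.c_[ex,ey,[0,0,1]]
G=L[(abs(L[:,1])<45)&(L[:,2]>-190)&(L[:,2]<-80)&(abs(L[:,0])<110)]
for nm,g in(("R",G[G[:,0]>20]),("L",G[G[:,0]<-20])):
    g=g[g[:,2]+C[2]>20];print(nm,len(g),np.percentile(g,[3,50,97],axis=0).tolist())
cv2.imwrite("pics/end.png",np.vstack([cv2.resize(c["image"][160:340,320:480,::-1],(480,400)),cv2.resize(s["image"][100:280,70:330,::-1],(480,200))]))
E
```

```text
[-1.13  4.34  5.69] 98.19406378207532
[-0.3   0.16 -0.44] 0.07540314691141248 0.6967722000220105
26.9833 [0.16 0.43 0.23]
R 398 [[45.02534747568132, -30.223955362155017, -142.16392330724622], [74.07033374729157, -24.21942673683699, -110.38810576554447], [78.28661251234378, 21.896393122576672, -82.23274008108974]]
L 313 [[-68.15529002382712, -30.085522949739637, -136.3322584805751], [-41.5075233411081, -23.909205550622602, -105.57275360703454], [-36.698606142277306, 11.86024516287156, -81.00242621383914]]
```

View pics/end.png

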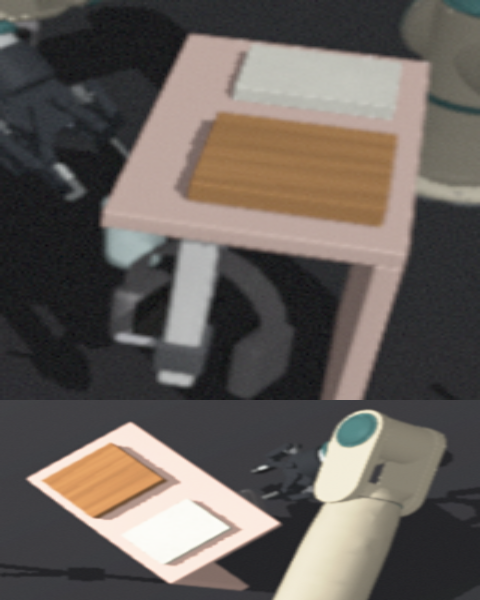

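The ear defenders hang on the rod, with cups at (125,315) and (262,355), unmoved since release. The gripper is clear at (60,170). Handing in.

```bash
python3 -c "
from workcell import *
print(hand_in(),read_t())"
```

```text
the job is handed in; nothing more can be done
the job is handed in; nothing more can be done
```

The leftmost ear defenders now hang level on the rod, one cup on each side and clear of the bench, with the gripper withdrawn; the job was handed in at about 27 s of the 45 s, and no verdict came back.

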